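Set the mower throttle to the third click

ROBOT

A 6-joint arm with a two-finger parallel gripper is mounted at the origin on the work surface. World frame = base frame: x ahead of the robot, y to its left, z up, the work surface at z = 0. Lengths are in m, angles in rad, forces in N, time in s.
With the tool pointing down it reaches from about 0.35 to 0.775 m from the base axis. Payload 7.3 kg.
Tool frame: the origin (TCP) lies at the centre of the arm's flange, where the gripper is bolted on; the fingertips stand 178 mm ahead of it and the grasp point (between the pads) lies robot.pinch_z ahead of it (robot.pinch_z is the distance from the TCP to the grasp point, in m); x points along the fingers, z is the direction in which the jaws open and shut, and the axes are right-handed (so a half turn about x gives the same grasp; the last joint's range is limited). The gripper opens to 92 mm and grips with 3 to 60 N. Pads are 19 mm wide; open, the fingers measure 130 mm over their backs; the gripper's body (75 mm by 190 mm) begins 47 mm behind the grasp point.
Start: joints at [1.193, 0.342, 1.524, -0, 1.275, -0.146], TCP at [0.121, 0.511, 0.405] pointing down, gripper open.
Joint ranges: [-2.53, 2.53], [-0.77, 2.02], [0.04, 2.7], [-1, 4.14], [0.28, 2.66], [-3.11, 3.11]. Speed limits (rad/s): [2.57, 2.57, 3.14, 3.14, 3.14, 3.14].

INTERFACE

Orientations are given as [roll, pitch, yaw] about the fixed x, y, z axes, in that order (R = Rz(yaw) Ry(pitch) Rx(roll)).
In Python, from cell import robot gives the robot as it stands.
- The arm moves only by the shell command python3 -m jog 'ROWS' [FORCE]. ROWS is JSON, a list of rows, each an object of numbers: "fingers": the closure, from 0 (fully open) to 1 (shut); "x", "y", "z": the shift along the tool's x, y, z in cm; "spin": the turn about the tool's x in degrees. A call has 1 to 5 rows; each row is the pose to reach, as a shift and turn from the pose commanded when the call began, along the tool's axes at that moment; what a row does not reach only later rows make up. A row lasts 1/8 s, in which the tool goes at most 62.5 mm and 10.7 degrees, less where a joint would pass 70% of its speed; a pose out of reach is approached as far as the arm can. A call with a gripper value outside its range is refused whole. The fingers move at their own pace and stop on an object; FORCE is the grip in N (left out, the last holds). Time passes only in rows, so rows that repeat a pose let the fingers close. It gives the time, the measured TCP pose, the force and the opening at its end, in the units of the state.
- robot.observe(): the state, without advancing time (a new reading comes with each control period).
- robot.read_camera(name): name is "side" or "top"; returns a dict with "color" (480x640x3 uint8, red, green, blue), "mtx" (3x3 intrinsics, pixels), "view" (4x4, takes a point from world to camera coordinates). Camera axes: x right, y down, z forward; pixel columns grow to the right and rows downward; lengths in m; the calibration is good to about 2 mm. A picture is of the moment at which its call begins. There is no depth.
- robot.hand_in(): hands the job in, once; it reports no verdict.
Trained networks look in a picture, given as the dict that the camera call returned (one of the last four; its "shot" number tells which), for a name from the list of things; names that differ only in an ending like _2 or _b are one class to them, and where a whole thing is asked for, a point or a joint stands for the part that bears it (a point fixed in the world has none). Each returns a list of dicts, best first, with "conf" (0 to 1); they miss things now and then, are a little off and sometimes report something else, mostly with a low value. They report only what shows in the picture. A call takes as long as a camera call.
- robot.look_for(target, picture): "xy" ([column, row] in pixels, amid what is visible of it).
The state is a dict: "time": time; "qpos": joint angles; "qvel": joint speeds; "joint_efforts": joint torques, N m; "tool_pos": TCP position; "tool_rot": TCP orientation; "contact_force": force on the tool from outside, world axes, zero at the start; "torque": the same for the moment, N m; "opening": finger opening in m.
Only numpy, scipy, OpenCV 4.12 (cv2) and the standard library are available. Lean on these libraries where they do the work, as an engineer would, in place of code of your own. Each camera call takes 0.05 s, during which the arm holds its last target. There are 200 camera calls.

TASK

Set the riding mower's throttle lever (the one with the flat paddle knob) to FAST so that its cable can be fitted: push it forward with a finger until it sits in the third click counted from its rear stop, and never let it run on into the fourth, the choke. It may have been left at the stop or in the first click. Push gently without gripping the lever, leave the blade lever and everything standing about where it is, and take the hand clear.

Things in the scene. Friction and masses are not known exactly. Their poses are not given: they have to be found in the camera images.
- console: Grey control console of a riding mower, 240 (x) x 440 (y), screwed to a plywood board 300 x 470; it does not move. Origin: centre of the board's underside, on the bench; x FORWARD (away from the operator, who is on the robot's side), y left, z up. Flat panel 112 above the bench. Two levers in slots along x: throttle at y = -100, blade lever at y = 0. Far pod (x 84 to 116) 28 above the panel.
- throttle (a joint): Throttle lever's angle, rad, growing forward (console +x). Five sprung notches 0.2094 (12 deg) apart: 0 rear stop, leaning 24 deg back to the operator; 0.209 first click; 0.419 second; 0.628 third (FAST), 12 deg forward; 0.838 fourth (CHOKE), at the front stop. Starts in the rear stop or first notch; on a crest between, at most, for a moment.
- throttle_knob (a point): Centre of the throttle's knob: a flat black paddle, 14 thick (fore and aft) x 34 wide x 40 along the lever, on a flat steel bar 10 x 4. It moves on an arc of radius 105 about the pivot. The point's z axis runs up along the lever, x forward, out of the paddle's flat face. Key and clutch knob, 85 to its right, rise 36 above the panel.
- throttle_pivot (a point): Fixed pivot of the throttle, inside the console, 72 above the bench, 40 below the panel; axis along console y. At the knob, square to the lever, it breaks out of a notch at 5 N (10 to 12 N level at the rear stop, where the finger drags); the force falls to nothing at the crest half-way, then it snaps on by itself: 22 mm of knob travel a click, the last 11 the snap. A dark scallop beside the slot marks each notch.
- blade_lever (a joint): Angle of the blade lever in rad, 0 at its start (leaning 20 deg back), growing forward; stiff. Not to be moved.
- blade_ball (a point): Centre of the round ball knob (diameter 32) of the blade lever, 100 to the left of the throttle, 122 from its pivot, about 187 above the bench.
- spray_can_mid (a point): tall spray can, diameter 66, height 190, standing on the bench to the left of the console. The point is its centre, half-way up.
- screw_jar_mid (a point): squat glass jar with a steel lid, diameter 68, height 80, standing on the bench to the right of the console. The point is its centre, half-way up.
- deep_socket_mid (a point): long steel socket, diameter 28, height 65, standing in the console's oddments tray. The point is its centre, half-way up.
- short_socket_mid (a point): small steel socket, diameter 22, height 30, standing on the console's panel between the two levers, a little beyond them. The point is its centre, half-way up.
- plug_carton_mid (a point): small upright carton, 30 x 30 x 85 tall, on the bench to the left of the console. The point is its centre, half-way up.
- wrench: stubby steel wrench, 120 long, lying in the console's oddments tray. Origin: under the middle of its length; long axis x.
- screwdriver: screwdriver, 200 long, handle 26 thick, lying on the bench to the right of the console. Origin: under the middle of its length; long axis x.

How it is judged:
On the way, in this order (a step that is already met when the one before it is completed fails the run):
1. the robot's finger pushes the throttle lever out of its second click (value of joint throttle above 0.4 rad and contact force between any of the fingers, the arm and throttle above 0.5 N).
2. the lever sits in the third notch (value of joint throttle between 0.578 and 0.678 rad), for 0.2 s.
At the end, for the whole second after the job is handed in: The throttle lever rests in its third notch (0.628 rad, within 0.05), the blade lever within 0.06 rad of its start, every loose thing within 20 mm of where it stood, and the hand clear of everything (all of step 2 and velocity of joint throttle between -0.05 and 0.05 rad/s and value of joint blade_lever below 0.06 rad and distance of each of spray_can_mid, screw_jar_mid, deep_socket_mid, short_socket_mid, plug_carton_mid, wrench, screwdriver from where it was at the start of the episode below 0.02 m); the robot touches nothing.
It fails at once if the throttle lever ran on into the fourth click (choke) (value of joint throttle above 0.76 rad).
It fails at once if the throttle lever was gripped or forced (more than 30 N between fingers and lever) (contact force between the fingers and throttle above 30 N).
It fails at once if the blade lever was moved (value of joint blade_lever above 0.12 rad).
It fails at once if a loose thing was lifted, carried or knocked away (distance of any of spray_can_mid, screw_jar_mid, deep_socket_mid, short_socket_mid, plug_carton_mid, wrench, screwdriver from where it was at the start of the episode above 0.03 m).
It also fails if it takes over 59 s, if anything falls off the work surface, if the arm or the gripper's body presses on something with over 40 N, if the wrist force passes 120 N, or if a joint passes its speed limit or range.

## Working session

There is one attempt and no reset: what is moved stays moved. The work goes in short steps, Python scripts to look and compute and a shell command to move; the robot and the scene stay as the last step left them, time stands still between calls to the robot, and variables do not carry over. Pictures are saved under pics/ and viewed, on a budget of 10 in all, crops included, one or two more only if the job needs it, and the job is handed in when it is done.

```bash
ls; mkdir -p pics
python3 - <<'E'
from cell import robot
import cv2,numpy as np
print(robot.observe(), robot.pinch_z)
for n in("side","top"):
    p=robot.read_camera(n); cv2.imwrite(f"pics/{n}0.png",p["color"][:,:,::-1])
    np.savez(f"{n}.npz",mtx=p["mtx"],view=p["view"])
    V=p["view"];print(n,"cam pos",-V[:3,:3].T@V[:3,3],"fwd",V[2,:3],p["mtx"][0])
    for t in("throttle_knob","blade_ball","short_socket_mid","deep_socket_mid","console","spray_can_mid","screw_jar_mid","plug_carton_mid"):
        print(t,[(np.round(d["xy"]),round(d["conf"],2)) for d in robot.look_for(t,p)[:2]])
E
```

```text
pics
{'time': 0.0, 'qpos': array([ 1.19299809e+00,  3.42728744e-01,  1.52504595e+00, -3.26767054e-06,
        1.27537643e+00, -1.46000469e-01]), 'qvel': array([-2.50308095e-03, -9.26836099e-05,  1.43753155e-03, -6.93260456e-04,
       -3.95684877e-04, -8.73014598e-04]), 'joint_efforts': array([-2.93070188e-04, -4.31248283e+01, -2.44217795e+01,  7.16986391e-02,
        5.60808205e-02, -1.54386389e-04]), 'tool_pos': array([0.12053389, 0.51083255, 0.40403152]), 'tool_rot': array([ 2.99759711,  1.56923785, -1.94658868]), 'contact_force': array([0.57637328, 0.75473354, 0.17357702]), 'torque': array([-0.02445944,  0.02949179, -0.00578925]), 'opening': 0.09150532712434852} 0.1592
side cam pos [ 0.27075933 -0.72493947  0.98154176] fwd [ 0.28774716  0.63844323 -0.713857  ] [587.49807433   0.         311.71466033]
throttle_knob [(array([288., 292.]), 0.52)]
blade_ball [(array([279., 246.]), 0.68)]
short_socket_mid [(array([338., 274.]), 0.59)]
deep_socket_mid [(array([288., 207.]), 0.52), (array([278., 249.]), 0.16)]
console [(array([302., 308.]), 0.84), (array([354., 439.]), 0.35)]
spray_can_mid [(array([291., 170.]), 0.93), (array([299., 307.]), 0.36)]
screw_jar_mid [(array([358., 443.]), 0.91)]
plug_carton_mid [(array([354., 443.]), 0.67), (array([288., 169.]), 0.66)]
top cam pos [0.46373474 0.02693662 0.9981895 ] fwd [ 0.16752949 -0.00105505 -0.9858665 ] [445.91596776   0.         317.46378052]
throttle_knob [(array([364., 285.]), 0.87)]
blade_ball [(array([312., 272.]), 0.74)]
short_socket_mid [(array([347., 227.]), 0.5), (array([318., 266.]), 0.33)]
deep_socket_mid [(array([246., 235.]), 0.62)]
console [(array([317., 268.]), 0.69), (array([365., 288.]), 0.27)]
spray_can_mid [(array([184., 204.]), 0.89), (array([314., 273.]), 0.4)]
screw_jar_mid [(array([478., 291.]), 0.97)]
plug_carton_mid [(array([191., 255.]), 0.73), (array([228., 235.]), 0.5)]
```

View pics/side0.png

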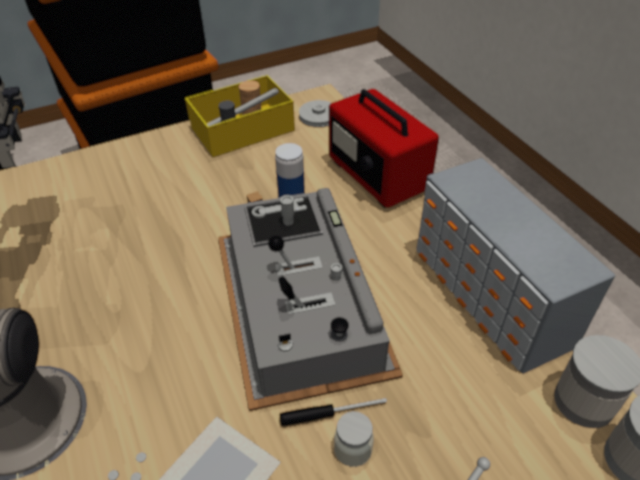

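View pics/top0.png

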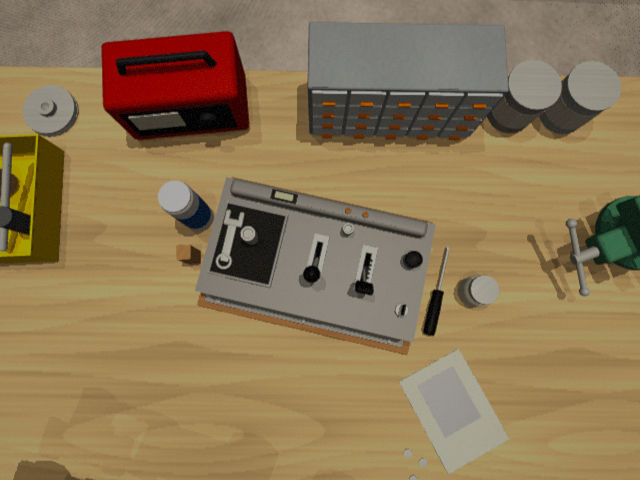

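Side view: paddle at (288,290), ball at (277,243). Top view: paddle at (364,287), ball at (312,272). The console is yawed a little. I'll zoom in and fit its pose next.

```bash
cat > h.py <<'E'
import numpy as np,cv2
from scipy.optimize import least_squares
C={n:np.load(f"{n}.npz") for n in("side","top")}
def proj(n,P):
    P=np.atleast_2d(P); c=P@C[n]["view"][:3,:3].T+C[n]["view"][:3,3]; u=c@C[n]["mtx"].T; return u[:,:2]/u[:,2:]
def tri(a,b):
    f=lambda X:np.r_[proj("side",X)[0]-a,proj("top",X)[0]-b]
    r=least_squares(f,[.5,0,.15]); return r.x,r.fun
def world(pose,P):
    x,y,w=pose; c,s=np.cos(w),np.sin(w); P=np.atleast_2d(P)
    return np.c_[x+c*P[:,0]-s*P[:,1],y+s*P[:,0]+c*P[:,1],P[:,2]]
E
python3 - <<'E'
from h import *
print("knob",tri([288,291],[364,287]));print("ball",tri([277,243],[312,272]))
a=cv2.imread("pics/side0.png")[180:405,205:405];b=cv2.imread("pics/top0.png")[165:365,185:445]
cv2.imwrite("pics/z1.png",cv2.resize(a,None,fx=2.66,fy=2.66,interpolation=cv2.INTER_CUBIC))
cv2.imwrite("pics/z2.png",cv2.resize(b,None,fx=3,fy=3,interpolation=cv2.INTER_CUBIC))
E
```

```text
knob (array([ 0.51781057, -0.06293219,  0.15963624]), array([-0.58942229,  0.12728857,  0.16328812, -0.59171958]))
ball (array([0.54060944, 0.03505051, 0.18725075]), array([ 0.01507442, -0.00325536, -0.00388116,  0.01406445]))
```

View pics/z1.png

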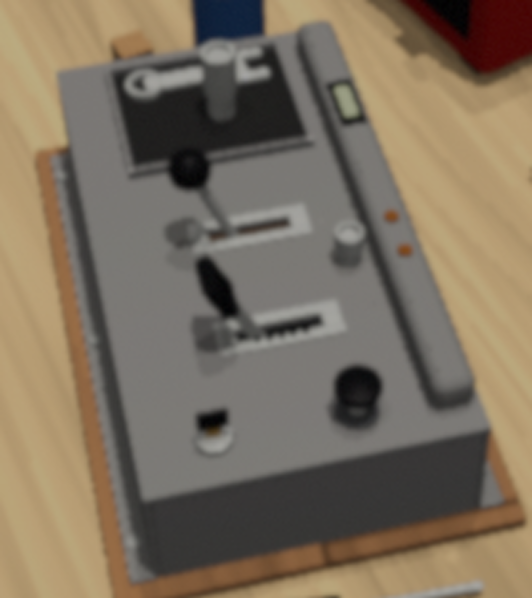

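View pics/z2.png

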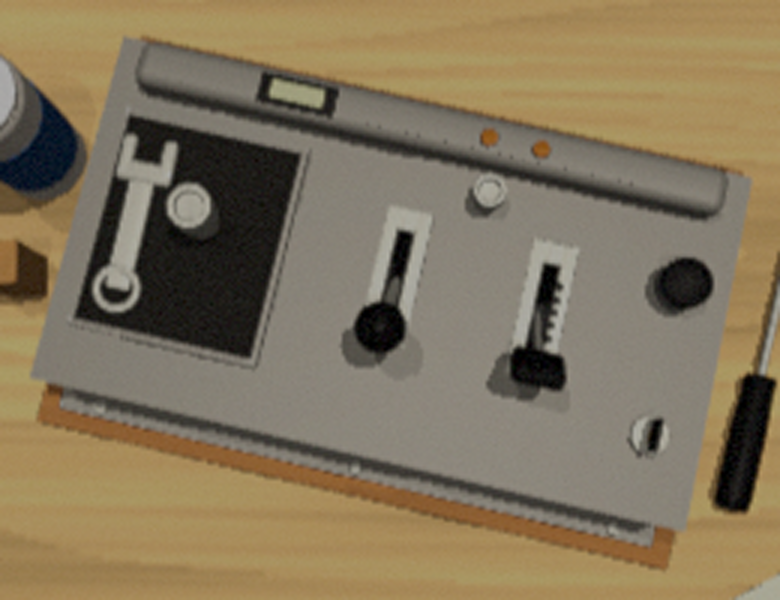

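Run:
```python
from h import *
h=.112
Pc=np.array([[.12,.22,h],[.12,-.22,h],[-.12,-.22,h],[-.12,.22,h]])
Tc=np.array([[128,38],[748,175],[685,530],[35,378]])/3+[185,165]
Ps=np.array([[-.12,.22,h],[-.12,-.22,h],[.12,-.22,h]])
Ts=np.array([[60,72],[145,500],[487,428]])/2.66+[205,180]
kt=np.array([538,366])/3+[185,165]; ks=np.array([216,287])/2.66+[205,180]
bt=np.array([380,327])/3+[185,165]; bs=np.array([190,169])/2.66+[205,180]
def res(q):
    pose=q[:3]; xp,th,xb,zb=q[3:7]; d=q[7:9]; e=q[9:11]
    K=world(pose,[[xp+.105*np.sin(th),-.1,.072+.105*np.cos(th)]]); B=world(pose,[[xb,0,zb]])
    return np.r_[(proj("top",world(pose,Pc))+d-Tc).ravel(),(proj("side",world(pose,Ps))+e-Ts).ravel(),
     (proj("top",K)+d-kt).ravel(),(proj("side",K)+e-ks).ravel(),(proj("top",B)+d-bt).ravel(),(proj("side",B)+e-bs).ravel(),d,e,(zb-.187)*500]
r=least_squares(res,[.58,.03,-.2,0,-.4,-.03,.187,0,0,0,0])
q=r.x;print(np.round(q,4),"th deg",np.degrees(q[4]),"yaw",np.degrees(q[2]));print(np.round(r.fun,1))
for th in(-24,-12):
    r2=least_squares(lambda p:res(np.r_[p[:4],np.radians(th),p[4:]]),np.delete(q,4)); print(th,r2.cost,np.round(r2.x[:5],4),np.round(r2.fun[14:18],2))
```

```text
[ 0.5794  0.0269 -0.2118 -0.0033 -0.3886 -0.0421  0.1869  0.4034  0.4679
  0.3499  0.2589] th deg -22.267246285716137 yaw -12.132880640826375
[-1.2 -1.   1.8  0.7  0.2  0.3 -1.7 -0.5 -1.7 -0.5 -0.9  0.4  2.2 -0.2
  0.2  0.4  0.3 -0.   0.4 -0.2 -0.3  0.   0.4  0.5  0.3  0.3 -0. ]
-24 9.821892388403414 [ 5.794e-01  2.690e-02 -2.118e-01 -2.000e-04 -4.210e-02] [0.15 0.35 0.38 0.33]
-12 11.376135373527786 [ 0.5793  0.0265 -0.2117 -0.0216 -0.0421] [ 0.48  0.41 -0.01 -1.6 ]
```

```bash
cat >> h.py <<'E'
from scipy.spatial.transform import Rotation as Ro
POSE=np.array([.5794,.0269,-.2118]); PX=-.0002
def report(goal=None,tipz=.16):
    """goal = console x of the finger's front face rel. pivot"""
    from cell import robot
    o=robot.observe(); R=Ro.from_euler("xyz",o["tool_rot"]).as_matrix(); t=o["tool_pos"]
    c,s=np.cos(POSE[2]),np.sin(POSE[2]); d=t[:2]-POSE[:2]
    loc=np.array([c*d[0]+s*d[1],-s*d[0]+c*d[1]])
    ang=np.degrees(np.arctan2(R[1,2],R[0,2])-(POSE[2]+np.pi/2))
    print("t",o["time"],"console xy mm",np.round(loc*1e3,1),"front",round((loc[0]-PX)*1e3+9.5,1),"tipz",round((t[2]+R[2,0]*.178)*1e3,1),"F",np.round(o["contact_force"],1),"open",round(o["opening"],3),"jaw-vs-console-y deg",round((ang+90)%180-90,2))
    print("tool y in console",np.round([c*R[0,1]+s*R[1,1],-s*R[0,1]+c*R[1,1],R[2,1]],3),"tool x",np.round(R[:,0],3))
    if goal is not None:
        g=world(POSE,[[goal+PX-.0095,-.1,tipz+.178]])[0]
        print("goal",g,"tool-axes shift cm",np.round(R.T@(g-t)*100,2))
    return o,R
E
python3 - <<'E'
from h import *
# slot far end and plate ends, seen from top -> console x
def back(n,uv,z):
    r=least_squares(lambda p:proj(n,[p[0],p[1],z])[0]-uv,[.5,0]).x-POSE[:2]; c,s=np.cos(POSE[2]),np.sin(POSE[2]); return np.round(1e3*np.array([c*r[0]+s*r[1],-s*r[0]+c*r[1]]),1)
for nm,p in dict(slotfar=(551,264),platefar=(556,242),scal1=(571,285),scal5=(558,342),bladeplatefar=(411,207),bladeslotfar=(405,231)).items(): print(nm,back("top",np.array(p)/3+[185,165],.112))
for nm,p in dict(slotfar=(322,320),scalfar=(318,325),platefar=(342,316)).items(): print(nm,back("side",np.array(p)/2.66+[205,180],.112))
o,R=report(-.085)
m=np.array([.36,.22,o["tool_pos"][2]]); print("via",R.T@(m-o["tool_pos"])*100, "spin sign: tool x down")
E
```

```text
slotfar [  30.1 -100. ]
platefar [  45.4 -100.2]
scal1 [  19.3 -115.9]
scal5 [ -19.8 -115.3]
bladeplatefar [46.6 -0.1]
bladeslotfar [29.8  0.2]
slotfar [  31.8 -101.1]
scalfar [  27.8 -104.9]
platefar [  46.7 -101.1]
t 0.9 console xy mm [-550.3  376.8] front -540.6 tipz 226.7 F [0.5 0.1 1. ] open 0.092 jaw-vs-console-y deg -1.15
tool y in console [-1.    0.02  0.  ] tool x [ 0.  0. -1.]
goal [ 0.46579415 -0.05095757  0.338     ] tool-axes shift cm [  6.67 -46.51 -46.76]
via [-1.46582948e-03 -2.99865231e+01 -2.28168824e+01] spin sign: tool x down
```

```bash
python3 -m jog '[{"fingers":1,"y":-5,"z":-3.7},{"fingers":1,"y":-10,"z":-7.4},{"fingers":1,"y":-15,"z":-11.1},{"fingers":1,"y":-20,"z":-15},{"fingers":1,"y":-25,"z":-19}]' 10 && python3 -m jog '[{"fingers":1,"y":-4,"z":-4.5},{"fingers":1,"y":-8,"z":-9},{"fingers":1,"y":-11,"z":-14},{"fingers":1,"y":-14,"z":-18},{"fingers":1,"y":-16,"z":-22}]'
python3 - <<'E'
from h import *
report(-.085)
E
```

```text
$[0]: bad value
```

```bash
python3 -m jog --help; python3 -m jog '[{"fingers":1,"x":0,"y":-5,"z":-3.7,"spin":0}]' 10;  python3 -m jog '[{"fingers":1.0,"y":-5.0,"z":-3.7}]'
```

```text
time: 1.02
tool_pos: [0.1599, 0.4646, 0.4045]
tool_rot: [0.173, 1.569, 1.517]
contact_force: [0.8, -0.5, -0.2]
opening: 0.0857invalid input: not JSON, or not a number
$[0]: bad value
```

```bash
python3 -m jog '[{"fingers":1,"x":0,"y":-5,"z":-3.7,"spin":0},{"fingers":1,"x":0,"y":-10,"z":-7.4,"spin":0},{"fingers":1,"x":0,"y":-15,"z":-11.1,"spin":0},{"fingers":1,"x":0,"y":-20,"z":-15,"spin":0},{"fingers":1,"x":0,"y":-24,"z":-19,"spin":0}]' && python3 -m jog '[{"fingers":1,"x":0,"y":-4,"z":-4.5,"spin":0},{"fingers":1,"x":0,"y":-8,"z":-9,"spin":0},{"fingers":1,"x":0,"y":-11,"z":-13,"spin":0},{"fingers":1,"x":0,"y":-14,"z":-18,"spin":0},{"fingers":1,"x":0,"y":-16,"z":-22,"spin":0}]'
python3 - <<'E'
from h import *
report(-.085)
E
```

```text
time: 1.65
tool_pos: [0.3518, 0.2216, 0.405]
tool_rot: [-0.943, 1.57, 0.396]
contact_force: [0.0, 0.6, -0.1]
opening: 0.0365
time: 2.28
tool_pos: [0.4563, -0.0297, 0.4048]
tool_rot: [-1.545, 1.57, -0.207]
contact_force: [0.9, 0.2, 0.0]
opening: 0.0004
t 2.275 console xy mm [-108.4  -81.2] front -98.7 tipz 226.8 F [0.9 0.2 0. ] open 0.0 jaw-vs-console-y deg -1.21
tool y in console [-1.     0.021 -0.001] tool x [ 0.001 -0.    -1.   ]
goal [ 0.46579415 -0.05095757  0.338     ] tool-axes shift cm [ 6.68 -1.41 -1.85]
```

```bash
python3 -m jog '[{"fingers":1,"x":0,"y":-0.3,"z":-1.9,"spin":0},{"fingers":1,"x":3,"y":-0.5,"z":-1.9,"spin":0},{"fingers":1,"x":6.7,"y":-0.8,"z":-1.9,"spin":0},{"fingers":1,"x":6.7,"y":-0.8,"z":-1.9,"spin":0}]'
python3 - <<'E'
from h import *
from cell import robot
report(-.065)
a=robot.read_camera("side")["color"][:,:,::-1][150:375,205:405]
cv2.imwrite("pics/s1.png",cv2.resize(a,None,fx=2.66,fy=2.66,interpolation=cv2.INTER_CUBIC))
E
```

```text
time: 2.78
tool_pos: [0.4587, -0.0477, 0.3359]
tool_rot: [1.516, 1.565, 2.854]
contact_force: [-0.7, 0.6, 1.1]
opening: 0.0007
t 2.775 console xy mm [-102.3  -98.3] front -92.6 tipz 157.9 F [-0.7  0.6  1.1] open 0.001 jaw-vs-console-y deg -1.16
tool y in console [-1.     0.02   0.005] tool x [-0.005  0.002 -1.   ]
goal [ 0.48534724 -0.05516198  0.338     ] tool-axes shift cm [-0.22 -2.77 -0.11]
```

View pics/s1.png

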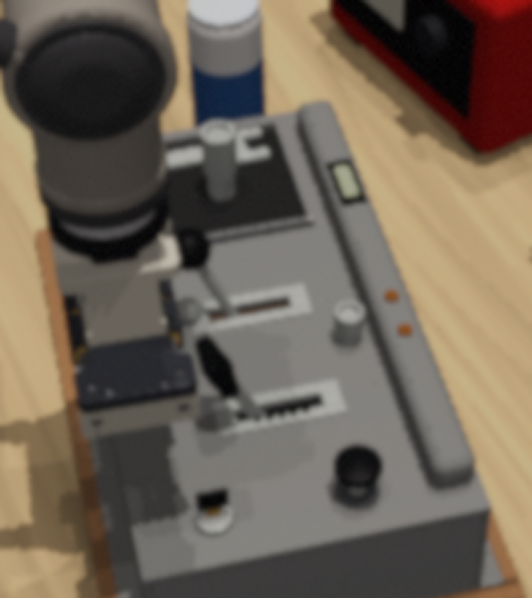

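```bash
python3 -m jog '[{"fingers":1,"x":0,"y":-1.5,"z":-0.1,"spin":0},{"fingers":1,"x":0,"y":-3,"z":-0.2,"spin":0},{"fingers":1,"x":0,"y":-3.3,"z":-0.2,"spin":0},{"fingers":1,"x":0,"y":-3.6,"z":-0.2,"spin":0},{"fingers":1,"x":0,"y":-3.9,"z":-0.2,"spin":0}]'
python3 - <<'E'
from h import *
report()
E
python3 -m jog '[{"fingers":1,"x":0,"y":-0.2,"z":0,"spin":0},{"fingers":1,"x":0,"y":-0.4,"z":0,"spin":0}]'
python3 - <<'E'
from h import *
report()
E
```

```text
time: 3.45
tool_pos: [0.4953, -0.0581, 0.3383]
tool_rot: [1.557, 1.566, 2.897]
contact_force: [-11.6, 2.8, 9.4]
opening: 0.0005
t 3.45 console xy mm [ -64.4 -100.8] front -54.7 tipz 160.3 F [-11.6   2.8   9.4] open 0.0 jaw-vs-console-y deg -1.11
tool y in console [-1.     0.019  0.005] tool x [-0.004  0.001 -1.   ]
time: 3.7
tool_pos: [0.4996, -0.0591, 0.3383]
tool_rot: [1.5, 1.569, 2.839]
contact_force: [-3.2, 0.6, 3.0]
opening: 0.0005
t 3.7 console xy mm [ -59.9 -100.9] front -50.2 tipz 160.3 F [-3.2  0.6  3. ] open 0.001 jaw-vs-console-y deg -1.12
tool y in console [-1.     0.02   0.002] tool x [-0.002  0.001 -1.   ]
```

```bash
R='from h import *
report()'
python3 -m jog '[{"fingers":1,"x":0,"y":-0.2,"z":0,"spin":0},{"fingers":1,"x":0,"y":-0.4,"z":0,"spin":0},{"fingers":1,"x":0,"y":-0.6,"z":0,"spin":0},{"fingers":1,"x":0,"y":-0.6,"z":0,"spin":0}]' >/dev/null&& python3 -c "$R"
python3 -m jog '[{"fingers":1,"x":0,"y":-0.3,"z":0,"spin":0},{"fingers":1,"x":0,"y":-0.6,"z":0,"spin":0},{"fingers":1,"x":0,"y":-0.9,"z":0,"spin":0},{"fingers":1,"x":0,"y":-1.2,"z":0,"spin":0},{"fingers":1,"x":0,"y":-1.4,"z":0,"spin":0}]'  >/dev/null&& python3 -c "$R"
python3 -m jog '[{"fingers":1,"x":0,"y":-0.2,"z":0,"spin":0},{"fingers":1,"x":0,"y":-0.4,"z":0,"spin":0}]'  >/dev/null&& python3 -c "$R"
```

```text
t 4.2 console xy mm [ -52.5 -101.3] front -42.8 tipz 159.7 F [-0.9 -0.1 -0.4] open 0.0 jaw-vs-console-y deg -1.15
tool y in console [-1.    0.02 -0.  ] tool x [ 0.  0. -1.]
t 4.825 console xy mm [ -39.7 -101.4] front -30.0 tipz 159.7 F [-8.9  0.9  7.9] open 0.001 jaw-vs-console-y deg -1.12
tool y in console [-1.     0.02   0.004] tool x [-0.004  0.001 -1.   ]
t 5.075 console xy mm [ -34.9 -101.5] front -25.2 tipz 159.8 F [-2.8  0.5  2.3] open 0.0 jaw-vs-console-y deg -1.14
tool y in console [-1.     0.02   0.001] tool x [-0.001  0.    -1.   ]
```

```bash
R='from h import *
report()'
python3 -m jog '[{"fingers":1,"x":0,"y":-0.2,"z":0,"spin":0},{"fingers":1,"x":0,"y":-0.4,"z":0,"spin":0},{"fingers":1,"x":0,"y":-0.6,"z":0,"spin":0},{"fingers":1,"x":0,"y":-0.8,"z":0,"spin":0},{"fingers":1,"x":0,"y":-0.8,"z":0,"spin":0}]' >/dev/null&& python3 -c "$R"
python3 -m jog '[{"fingers":1,"x":0,"y":-0.3,"z":0.1,"spin":0},{"fingers":1,"x":0,"y":-0.6,"z":0.1,"spin":0},{"fingers":1,"x":0,"y":-0.9,"z":0.1,"spin":0},{"fingers":1,"x":0,"y":-1.2,"z":0.1,"spin":0},{"fingers":1,"x":0,"y":-1.2,"z":0.1,"spin":0}]'  >/dev/null&& python3 -c "$R"
python3 -m jog '[{"fingers":1,"x":0,"y":-0.1,"z":0,"spin":0},{"fingers":1,"x":0,"y":-0.2,"z":0,"spin":0}]'  >/dev/null&& python3 -c "$R"
```

```text
t 5.7 console xy mm [ -26.6 -101.8] front -16.9 tipz 159.6 F [-0.6 -0.2  0.7] open 0.0 jaw-vs-console-y deg -1.15
tool y in console [-1.    0.02 -0.  ] tool x [ 0.  0. -1.]
t 6.325 console xy mm [ -15.3 -100.9] front -5.6 tipz 159.8 F [-4.   2.   3.8] open 0.0 jaw-vs-console-y deg -1.13
tool y in console [-1.     0.02   0.003] tool x [-0.003  0.001 -1.   ]
t 6.575 console xy mm [ -13.6 -100.9] front -3.9 tipz 159.8 F [-7.   1.3  5.9] open 0.001 jaw-vs-console-y deg -1.13
tool y in console [-1.     0.02   0.004] tool x [-0.004  0.001 -1.   ]
```

In the second click and loading up toward the third, with the crest expected near front = +2.

```bash
R='from h import *
report()'
python3 -m jog '[{"fingers":1,"x":0,"y":-0.1,"z":0,"spin":0},{"fingers":1,"x":0,"y":-0.2,"z":0,"spin":0},{"fingers":1,"x":0,"y":-0.3,"z":0,"spin":0}]' >/dev/null&& python3 -c "$R"
python3 -m jog '[{"fingers":1,"x":0,"y":-0.1,"z":0,"spin":0},{"fingers":1,"x":0,"y":-0.2,"z":0,"spin":0},{"fingers":1,"x":0,"y":-0.2,"z":0,"spin":0}]'  >/dev/null&& python3 -c "$R"
python3 -m jog '[{"fingers":1,"x":0,"y":-0.1,"z":0,"spin":0},{"fingers":1,"x":0,"y":-0.1,"z":0,"spin":0}]'  >/dev/null&& python3 -c "$R"
```

```text
t 6.95 console xy mm [  -9.5 -101.1] front 0.2 tipz 159.7 F [-0.7  0.3  0.8] open 0.001 jaw-vs-console-y deg -1.15
tool y in console [-1.     0.02  -0.001] tool x [ 0.001  0.    -1.   ]
t 7.325 console xy mm [  -7.6 -101.2] front 2.1 tipz 159.6 F [-0.8  0.1  0. ] open 0.0 jaw-vs-console-y deg -1.15
tool y in console [-1.    0.02 -0.  ] tool x [ 0. -0. -1.]
t 7.575 console xy mm [  -6.7 -101.2] front 3.0 tipz 159.7 F [1.2 0.1 0.7] open 0.0 jaw-vs-console-y deg -1.15
tool y in console [-1.    0.02 -0.  ] tool x [ 0.  0. -1.]
```

```bash
python3 -m jog '[{"fingers":1,"x":0,"y":2,"z":0,"spin":0},{"fingers":1,"x":0,"y":6,"z":0,"spin":0},{"fingers":1,"x":-4,"y":11,"z":0,"spin":0},{"fingers":1,"x":-10,"y":13,"z":0,"spin":0},{"fingers":1,"x":-10,"y":13,"z":0,"spin":0}]'
python3 - <<'E'
from h import *
from cell import robot
report()
cs={}
for n in("side","top"):
    p=robot.read_camera(n);im=p["color"][:,:,::-1];cs[n]=im
    for t in("throttle_knob","blade_ball"):print(n,t,[np.round(d["xy"],1) for d in robot.look_for(t,p)[:1]])
    for th in(0,12,24): print(th,np.round(proj(n,world(POSE,[[PX+.105*np.sin(np.radians(th)),-.1,.072+.105*np.cos(np.radians(th))]]))[0],1))
a=cv2.resize(cs["side"][200:350,225:385],None,fx=2.4,fy=2.4,interpolation=cv2.INTER_CUBIC);b=cv2.resize(cs["top"][190:340,250:410],None,fx=2.4,fy=2.4,interpolation=cv2.INTER_CUBIC)
cv2.imwrite("pics/f.png",np.hstack([a,b]))
E
```

```text
time: 8.2
tool_pos: [0.4244, -0.0404, 0.4419]
tool_rot: [-1.603, 1.562, -0.264]
contact_force: [0.1, -0.2, -0.4]
opening: 0.0005
t 8.2 console xy mm [-137.4  -98.4] front -127.7 tipz 263.9 F [ 0.1 -0.2 -0.4] open 0.001 jaw-vs-console-y deg -1.13
tool y in console [-1.     0.02  -0.009] tool x [ 0.009 -0.002 -1.   ]
side throttle_knob [array([317.2, 281.9])]
side blade_ball [array([278.8, 245.7])]
0 [308.9 280.4]
12 [320.5 279. ]
24 [331.5 279.4]
top throttle_knob [array([367.2, 254.9])]
top blade_ball [array([312.3, 273. ])]
0 [369.4 264. ]
12 [371.7 252.8]
24 [373.5 242.6]
```

View pics/f.png

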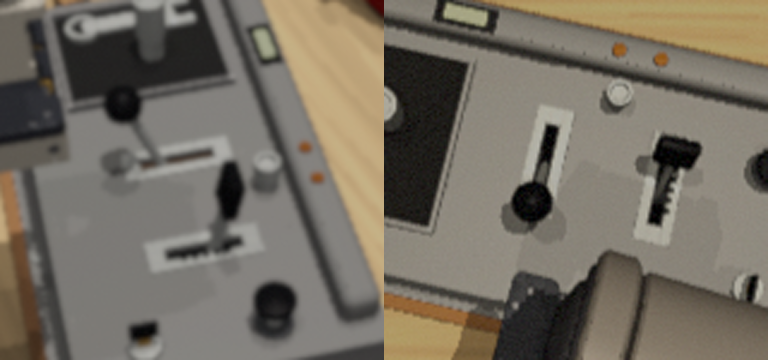

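In both views the paddle sits where the third notch predicts: side (320.4, 279.2) against (320.5, 279.0), top (372.5, 253.3) against (371.7, 252.8). The ball hasn't moved and the hand is clear, so I'm handing in.

```bash
python3 -c "
from cell import robot
print(robot.hand_in())"
```

```text
the job is handed in; nothing more can be done
None
```

The throttle lever is in the third click (FAST), and I handed the job in at about 8.3 s on the robot's clock. The hand-in gives no verdict.

- **Push:** I shut the fingers and pushed the paddle from behind, slowly, one click at a time from the rear stop. I stopped once the lever had snapped over by itself, then backed the hand off and up. The highest force I read was about 15 N, but I only read it at the end of each move.
- **Lever position:** By eye, the paddle in both cameras is within about 1 px of where the third notch should be; a 12° notch spans about 11 px. The detector's points were about 3–5 px away from my readings, but still nearest the third notch.
- **Blade lever and loose things:** The ball knob was within about 3 px of its start by the detector. The short and deep sockets and the wrench looked undisturbed in the last picture. I didn't re-measure the spray can, jar, carton or screwdriver, but the hand never went down near them.
- **Hand:** At the end the fingertips were about 264 mm above the bench, behind the lever, with no contact force beyond sensor noise.

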